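# Swing the guide bar into line on the trimming jig

### The arm

A 6-joint arm with a two-finger parallel gripper is mounted at the origin on a cart in front of the work surface, level with it; the furniture and walls round the work are solid. World frame = base frame: x ahead of the robot, y to its left, z up, the work surface at z = 0. Lengths are in m, angles in rad, forces in N, time in s.
With the tool pointing down it reaches from about 0.25 to 0.8 m from the base axis. Payload 3.9 kg.
Tool frame: the origin (TCP) lies at the very end of the fingers, on their centre line; the grasp point (between the pads) lies 19 mm behind it; z points along the fingers, y is the line along which they close (so a half turn about z gives the same grasp; the last joint's range is limited). The gripper opens to 85 mm and grips with 20 to 120 N. Pads are 22 mm wide; open, the fingers measure 114 mm over their backs; the gripper's body (76 mm by 85 mm) begins 54 mm behind the grasp point. The pads swing forward as they close: fully open they stand 13 mm farther back than shut.
Start: joints at [-1.304, 0.26, -0.138, 1.173, 0, 1.571], TCP at [0.138, -0.506, 0.194] pointing down, gripper open.
Joint ranges: [-2.78, 2.78], [-0.83, 1.72], [-1.28, 1.37], [-1.9, 2.12], [-1.57, 1.48], [-3.14, 3.14]. Speed limits (rad/s): [2.57, 2.57, 3.14, 3.14, 3.14, 3.14].

### API

Orientations are given as a rotation vector (axis times angle).
In Python, from plant import get_obs, grab_frame, get_calibration, sign_off gives the robot as it stands. The module is installed in compiled form; this text tells all that it offers.
- The arm moves only by the tool servo_tool, never from a script. Its argument "moves" is a list that holds one entry, the list of rows, each a list of 7 numbers: the shift along the tool's x, y, z in m, then the turn, a rotation vector about the tool's x, y, z in rad, then the closure, from -1 (fully open) to 1 (shut). In form: [[[x, y, z, ax, ay, az, grip], ...]]. A call has 1 to 5 rows; each row is the pose to reach, as a shift and turn from the pose commanded when the call began, along the tool's axes at that moment; what a row does not reach only later rows make up. A row lasts 1/12 s, in which the tool goes at most 41.7 mm and 7.16 degrees, less where a joint would pass 70% of its speed; a pose out of reach is approached as far as the arm can. A call with a gripper value outside its range is refused whole. The fingers move at their own pace and stop on an object; "force" is the grip in N (left out, the last holds). Time passes only in rows, so rows that repeat a pose let the fingers close. It gives the time, the measured TCP pose, the force, the opening and the grip force at its end, in the units of the state.
- get_obs(): the state, without advancing time (a new reading comes with each control period).
- grab_frame(name): name is "side" or "top"; returns (picture, depth): 400x640x3 uint8, red, green, blue; 400x640 float32, m along the optical axis (not along the pixel's ray), 0 where there is no reading.
- get_calibration(name): a dict with "K" (3x3 intrinsics, pixels), "k1" (the pictures are not rectified: a ray, as slopes to the right and down, at radius r is drawn at 1 + k1 r^2 times it, then the intrinsics apply), "eye" and "attitude" of the camera in the world. Camera axes: x right, y up, looking along -z (the intrinsics and any distortion apply to the point x, -y, -z); pixel columns grow to the right and rows downward; lengths in m; the calibration is good to about 2 mm. A picture is of the moment at which its call begins. get_calibration takes no time and is no camera call.
- sign_off(): hands the job in; it is judged then, once.
The state is a dict: "clock": time; "joint_positions": joint angles; "joint_velocities": joint speeds; "tau": joint torques, N m; "ee_pos": TCP position; "tcp_rot": TCP orientation; "contact_force": force on the tool from outside, world axes, zero at the start; "torque": the same for the moment, N m; "opening": finger opening in m; "grip_force": force on a finger pad.
Only numpy, scipy, OpenCV 4.12 (cv2) and the standard library are available. Lean on these libraries where they do the work, as an engineer would, in place of code of your own. Each camera call takes 0.05 s, during which the arm holds its last target. There are 200 camera calls.

### The job

Make the trimming jig ready: with the aluminium guide bar still standing well out of line, slide its forked end fully home on the jig's upright post, then swing the bar about that post, past the sprung roller, and press it home against the stop screw's sprung tip (about 13 N at the tip, never more than 20 N; the screw's setting differs each time and must be felt). Let go, so that the roller holds the bar in line against the stop with the fork still on the post; treat the post gently and do not disturb the bolt and hex key lying on the plate.

Things in the scene. Friction and masses are not known exactly. Their poses are not given: they have to be found in the camera images.
- guide_bar: Loose flat aluminium bar, 238 x 34 x 14 mm, 0.28 kg, lying flat on the jig plate. Origin on its underside, below the middle of its handle; x runs along the bar to the round end, z up. Round end: half disc of radius 17 mm centred at x = +30. Forked end: slot 17 mm wide open to -x, flat bottom at x = -153; from x = -174 the prongs flare to a 26 mm mouth and end at x = -190.
- handle (a point): Centre of the bar's black handle block, 32 mm above the bar's underside over its origin. The block is 36 mm along the bar, 18 mm across it, and stands 14 to 50 mm above the underside. When the fork is home it is 160 mm from the post's axis; the moment of the hand about the vertical adds to what its push does at the stop (110 mm from the post's axis).
- fork_seat (a point): Point on the bar's underside at x = -160 mm of the bar: the place of the post's axis when the fork is fully home (post touching the slot's bottom).
- jig: Fixed aluminium plate 10 mm thick on the table. Origin at table height; x roughly away from the robot, y roughly to its left. Plate spans x -170 to +65, y -155 to +135 mm. The line is the y axis: the bar is in line when it points from the post along -y, within 0.04 rad, as the stop is set. The bar starts on the -x side, 0.4 to 0.8 rad out of line, fork off the post.
- post: Fixed upright round steel post of the jig, 14 mm in diameter, 30 mm tall above the plate, on the line at jig (0, +100) mm. Origin on its axis at the plate's top.
- stop_block: Fixed dark block 16 x 26 x 22 mm on the plate, holding the stop screw, which points along jig -x with a sprung rod tip, 8 mm thick, 9 mm above the plate. Origin at plate height at jig (+36, -10) mm. The tip yields 8 N per mm after 1 N of preload, for 4 mm, then is solid.
- stop_nominal (a point): Where the face of the sprung tip is at the middle setting: jig (+17, -10) mm. The true face is up to 4 mm nearer or farther along jig x (not measured, to be felt), so the bar meets it between 0.036 rad before the line and 0.036 rad beyond. It meets the bar 110 mm from the post's axis; friction of the bar on plate and post takes 1 to 4 N of the push at the handle.
- roller_rest (a point): Rest place of the catch roller's axis, jig (-12, -108) mm: upright steel roller, 20 mm in diameter, carried by a dark block. The bar's round end pushes it back along -y against 3 N, rising 0.5 N per mm, from 0.17 rad before the line to its summit at 0.063 rad (up to about 6 N at the handle with friction). Past the summit it pushes the bar towards the stop and onto the post.
- hex_bolt: Bystander: hexagon bolt 19 x 45 x 17 mm lying on the plate's corner near the robot on the left. Origin at the centre of its underside.
- hex_key: Bystander: black hex key 24 x 73 x 6 mm lying on the plate beyond the line, to the right of the stop. Origin at the centre of its underside.

How it is judged:
On the way, in this order (a step that is already met when the one before it is completed fails the run):
1. the fork is fully home on the post while the bar lies on the plate, still at least 0.25 rad out of line (horizontal distance between fork_seat and post below 0.004 m and z of guide_bar in the frame of jig below 0.013 m and angle between the x axis of guide_bar and the y axis of jig, either way round above 0.25 rad), for 0.1 s.
2. the bar has swung to within 0.2 rad of the line, flat on the plate, with the post still in the bottom of the fork (horizontal distance between fork_seat and post below 0.004 m and z of guide_bar in the frame of jig below 0.013 m and angle between the x axis of guide_bar and the y axis of jig, either way round below 0.2 rad), for 0.02 s.
3. the bar is pressed against the sprung stop with at least 8 N for 0.2 s, fork home on the post (horizontal distance between fork_seat and post below 0.004 m and z of guide_bar in the frame of jig below 0.013 m and angle between the x axis of guide_bar and the y axis of jig, either way round below 0.065 rad and contact force between guide_bar and stop_block above 8 N), for 0.2 s.
At the end, for the whole second after the job is handed in: The bar lies flat and still on the plate, its fork home on the post (fork_seat within 4 mm of the post's axis), in line within 0.055 rad, held by the roller in contact with the stop's tip (more than 0.3 N), and released (horizontal distance between fork_seat and post below 0.004 m and z of guide_bar in the frame of jig below 0.013 m and angle between the x axis of guide_bar and the y axis of jig, either way round below 0.055 rad and contact force between guide_bar and stop_block above 0.3 N and linear speed of guide_bar below 0.01 m/s and angle between guide_bar's own z axis and vertical below 0.05 rad); the robot touches nothing.
It fails at once if the bar presses on the stop with more than 20 N (contact force between guide_bar and stop_block above 20 N).
It fails at once if the bar presses on the post with more than 40 N (contact force between guide_bar and post above 40 N).
It fails at once if the bolt on the plate is moved by more than 15 mm (distance of hex_bolt from where it was at the start of the episode above 0.015 m).
It fails at once if the hex key on the plate is moved by more than 15 mm (distance of hex_key from where it was at the start of the episode above 0.015 m).
It also fails if it takes over 72 s, if anything falls off the work surface, if the arm or the gripper's body presses on something with over 40 N, if the wrist force passes 120 N, or if a joint passes its speed limit or range.

## Working session

There is one attempt and no reset: what is moved stays moved. The work goes in short steps, Python scripts to look and compute and a tool call to move; the robot and the scene stay as the last step left them, time stands still between calls to the robot, and variables do not carry over. Pictures are saved under pics/ and viewed, at most 10 in all, crops included, and the job is handed in when it is done.

Besides the shell and the picture viewer there is one more tool, called after "Call:" as name([rows], argument=value, ...), one row to a line, values as JSON. servo_tool: Moves the arm, as the interface text tells. Its arguments: {"type":"object","properties":{"moves":{"type":"array"},"force":{"type":"number"}},"required":["moves"]}

```bash
mkdir -p pics; cat > h.py <<'E'
import numpy as np, cv2
from scipy.spatial.transform import Rotation as R
from plant import *
def calib(n):
    c=get_calibration(n); A=np.array(c["attitude"],float)
    if A.shape==(3,): A=R.from_rotvec(A).as_matrix()
    elif A.shape==(4,): A=None
    return np.array(c["K"]),c["k1"],np.array(c["eye"]),A
def ray(n,uv):
    K,k1,e,A=calib(n)
    p=cv2.undistortPoints(np.array(uv,float).reshape(-1,1,2),K,np.array([k1,0,0,0,0.])).reshape(-1,2)
    d=np.c_[p[:,0],-p[:,1],-np.ones(len(p))]@A.T
    return e,d
def onz(n,uv,z):
    e,d=ray(n,uv); t=(z-e[2])/d[:,2]; return e+d*t[:,None]
def cloud(n,D):
    v,u=np.mgrid[:400,:640]; e,d=ray(n,np.c_[u.ravel(),v.ravel()])
    return (e+d*D.reshape(-1,1)).reshape(400,640,3)
E
python3 - <<'E'
from h import *
for n in("side","top"):
    print(get_calibration(n))
    p,d=grab_frame(n); cv2.imwrite(f"pics/{n}0.png",p[:,:,::-1]); np.savez(f"{n}0.npz",p=p,d=d)
o=get_obs(); print({k:np.round(v,3) for k,v in o.items()})
E
```

```text
{'K': array([[483.65362174,   0.        , 322.04446841],
       [  0.        , 483.65362174, 198.65755922],
       [  0.        ,   0.        ,   1.        ]]), 'k1': 0.05045794431281744, 'eye': array([ 0.34924607, -0.57025774,  0.47636616]), 'attitude': array([ 1.05219932, -0.12064191, -0.23259245])}
{'K': array([[477.85838591,   0.        , 312.22861368],
       [  0.        , 477.85838591, 196.20776074],
       [  0.        ,   0.        ,   1.        ]]), 'k1': 0.005400909131945382, 'eye': array([0.48861462, 0.1516591 , 1.00433027]), 'attitude': array([ 0.04435277, -0.03407328, -1.56465468])}
{'clock': np.float64(0.1), 'joint_positions': array([-1.304,  0.261, -0.139,  1.173,  0.   ,  1.571]), 'joint_velocities': array([ 0.   , -0.003,  0.004,  0.001,  0.001, -0.001]), 'tau': array([ 0.0000e+00, -4.0651e+01,  2.5453e+01,  1.0000e-02,  0.0000e+00,
        0.0000e+00]), 'ee_pos': array([ 0.138, -0.506,  0.194]), 'tcp_rot': array([-3.112, -0.418,  0.   ]), 'contact_force': array([ 0.743,  0.206, -0.463]), 'torque': array([-0.004,  0.013, -0.034]), 'grip_force': np.float64(0.0), 'opening': np.float64(0.086)}
```

View pics/top0.png

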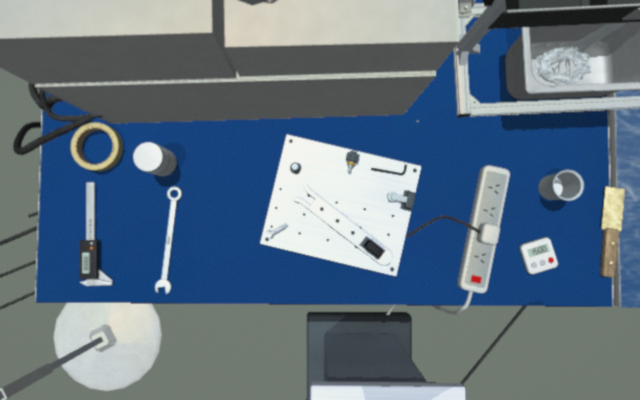

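View pics/side0.png

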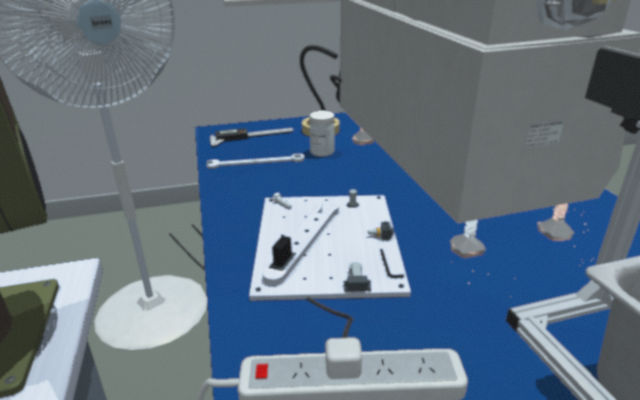

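The top view shows the plate with its corners near (288,135), (421,166), (395,276) and (261,244). The post is at (295,168), the black handle at (373,247), the fork near (305,195), the stop at (352,160), the roller at (400,198), the bolt at (278,229) and the hex key at (390,168). The side view confirms this layout: handle at (282,250), post at (352,197).

```bash
python3 - <<'E'
from h import *
z=np.load("top0.npz");p=z['p'];d=z['d']
c=cv2.resize(p[125:285,250:430,::-1],None,fx=4.4,fy=3.75*1,interpolation=cv2.INTER_CUBIC)
c=cv2.resize(p[130:280,255:425,::-1],None,fx=4,fy=4,interpolation=cv2.INTER_CUBIC);cv2.imwrite("pics/c1.png",c)
hsv=cv2.cvtColor(p,cv2.COLOR_RGB2HSV)
m=((hsv[...,1]<90)&(hsv[...,2]>120)).astype(np.uint8); m[:, :240]=0;m[:,435:]=0;m[:125]=0;m[285:]=0
m=cv2.morphologyEx(m,cv2.MORPH_CLOSE,np.ones((9,9)))
cs=max(cv2.findContours(m,0,1)[0],key=cv2.contourArea); r=cv2.minAreaRect(cs);b=cv2.boxPoints(r)
print(b); W=onz("top",b,0.01);print(W.round(4), [np.linalg.norm(W[i]-W[i-1]).round(4) for i in range(4)])
k=((p.max(2)<70)).astype(np.uint8)
s=k[230:265,355:395];v,u=np.nonzero(s); P=np.c_[u+355,v+230].astype(np.float32)
C=cloud("top",d)
print("black",len(P),cv2.minAreaRect(P)); 
for u,v in[(373,247),(372,244),(295,168),(294,166),(340,215),(280,200)]: print(u,v,C[v,u].round(4))
E
```

```text
[[258.7049  244.0692 ]
 [285.1433  132.84554]
 [422.69104 165.5413 ]
 [396.25262 276.76495]]
[[ 0.4383  0.2688  0.01  ]
 [ 0.6711  0.2159  0.01  ]
 [ 0.6037 -0.0718  0.01  ]
 [ 0.3729 -0.016   0.01  ]] [np.float64(0.2922), np.float64(0.2387), np.float64(0.2955), np.float64(0.2374)]
black 176 ((372.76922607421875, 248.1538543701172), (19.470687866210938, 9.121402740478516), 37.87498474121094)
373 247 [0.4365 0.0378 0.0593]
372 244 [0.4423 0.0397 0.0589]
295 168 [0.5939 0.1934 0.0396]
294 166 [0.5979 0.1954 0.0401]
340 215 [0.4994 0.101  0.0228]
280 200 [0.53   0.2254 0.0097]
```

View pics/c1.png

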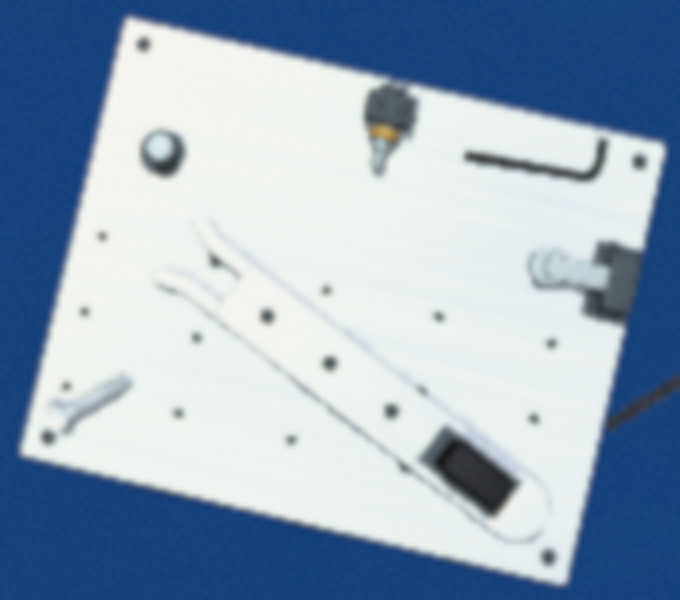

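The crop shows the post top at (161,152), the handle top at about (479,478), centreline holes at (267,316), (330,362) and (391,411), and prong tips at (205,222) and (163,272).

```bash
cat >> h.py <<'E'
def crop(pts): return np.array([(255+(x-1.5)/4,130+(y-1.5)/4) for x,y in pts])
E
python3 - <<'E'
from h import *
W=onz("top",[(258.7,244.07),(285.14,132.85),(422.69,165.54),(396.25,276.76)],0.01)
ydir=(W[0]+W[1]-W[2]-W[3]);ydir/=np.linalg.norm(ydir); xd=(W[1]+W[2]-W[0]-W[3]);print("plate yaw",np.arctan2(-ydir[0],ydir[1]),np.arctan2(xd[1],xd[0]))
c=W.mean(0); print("centre",c)
a=np.arctan2(-ydir[0],ydir[1]); Rz=np.array([[np.cos(a),-np.sin(a)],[np.sin(a),np.cos(a)]])
o=c[:2]-Rz@[-.0525,-.01]; print("jig",o,"post pred",o+Rz@[0,.1])
post=onz("top",crop([(161,152)]),.04)[0];print("post",post)
H=onz("top",crop([(267,316),(330,362),(391,411)]),.024);print(H)
hd=onz("top",crop([(479,478)]),.06)[0];print("handle",hd)
t=onz("top",crop([(205,222),(163,272)]),.024);print("tips",t,t.mean(0))
q=H[:,:2]; l=cv2.fitLine(np.vstack([q,hd[:2],t.mean(0)[:2]]).astype(np.float32),2,0,.001,.001).ravel();print(l,np.arctan2(l[1],l[0]))
print("tipmid->handle",np.linalg.norm(hd[:2]-t.mean(0)[:2]), "post->handle",hd-post)
z=np.load("side0.npz"); p=z['p']
cv2.imwrite("pics/s1.png",cv2.resize(p[180:310,240:420,::-1],None,fx=4,fy=4,interpolation=cv2.INTER_CUBIC))
E
```

```text
plate yaw -0.22792530798591712 -0.23008354651000756
centre [0.52149228 0.09923178 0.01      ]
jig [0.57489406 0.09711041] post pred [0.59748976 0.19452414]
post [0.59463565 0.19364148 0.04      ]
[[0.51222637 0.13931427 0.024     ]
 [0.48886024 0.10694126 0.024     ]
 [0.46402599 0.07568189 0.024     ]]
handle [0.43235407 0.03519614 0.06      ]
tips [[0.56037062 0.17142973 0.024     ]
 [0.53451282 0.19283138 0.024     ]] [0.54744172 0.18213055 0.024     ]
[0.61468935 0.7887693  0.48898166 0.10785282] 0.9088043
tipmid->handle 0.18664107293898563 post->handle [-0.16228158 -0.15844534  0.02      ]
```

View pics/s1.png

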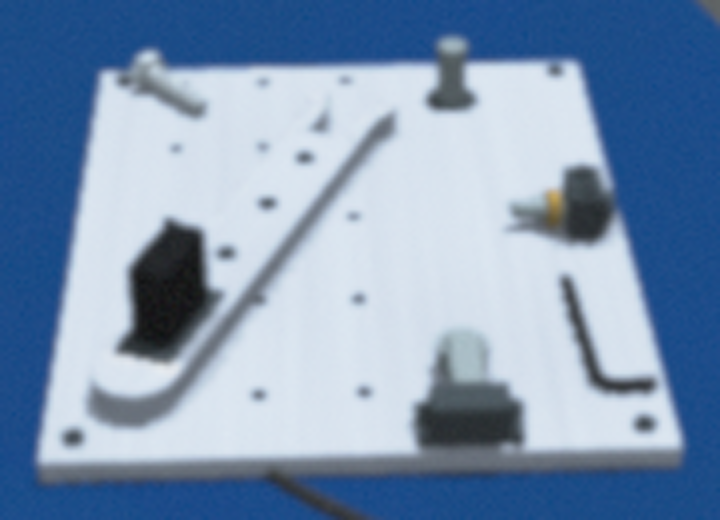

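The side crop agrees with the top view: the post is at (453,43), and the handle block at (170,285) stands clear with the fork facing the post. The bar is about 0.43 rad out of line. I'll move above the handle.

```bash
cat >> h.py <<'E'
def to(pos,yaw):  # yaw = world angle of tool x, tool down
    o=get_obs(); Rt=R.from_rotvec(o["tcp_rot"]); t=np.array(pos)-o["ee_pos"]
    Rg=R.from_matrix(np.array([[np.cos(yaw),np.sin(yaw),0],[np.sin(yaw),-np.cos(yaw),0],[0,0,-1]]))
    print("shift",Rt.inv().apply(t).round(4),"turn",(Rt.inv()*Rg).as_rotvec().round(4),"F",o["contact_force"].round(1),"T",o["torque"].round(2),"t",o["clock"],"pos",o["ee_pos"].round(4))
E
python3 - <<'E'
from h import *
to([.433,.036,.13],.909)
print(onz("side",[(240+453/4,180+43/4)],.04), onz("side",[(240+170/4,180+250/4)],.06))
E
```

```text
shift [ 0.4272 -0.4448  0.0643] turn [-1.700e-03 -6.000e-04 -6.422e-01] F [ 0.7  0.2 -0.5] T [-0.    0.01 -0.03] t 0.1 pos [ 0.1382 -0.5058  0.1935]
[[0.59894038 0.19281929 0.04      ]] [[0.43551064 0.03060343 0.06      ]]
```

Call:
servo_tool([
  [[0.028,-0.029,0.0,0,0,0,-1],[0.056,-0.058,0.0,0,0,0,-1],[0.084,-0.087,0.0,0,0,0,-1],[0.112,-0.117,0.0,0,0,0,-1],[0.14,-0.146,0.0,0,0,0,-1]],
])

```text
clock: 0.52
ee_pos: [0.235, -0.3266, 0.1939]
tcp_rot: [-3.113, -0.416, 0.0]
contact_force: [0.9, -0.7, 0.6]
opening: 0.0854
grip_force: 0.0
```

Call:
servo_tool([
  [[0.028,-0.029,0.0,0,0,0,-1],[0.056,-0.058,0.0,0,0,0,-1],[0.084,-0.087,0.0,0,0,0,-1],[0.112,-0.117,0.0,0,0,0,-1],[0.14,-0.146,0.0,0,0,0,-1]],
])

```text
clock: 0.93
ee_pos: [0.3315, -0.1489, 0.1942]
tcp_rot: [-3.114, -0.417, 0.0]
contact_force: [0.6, -1.3, -0.4]
opening: 0.0852
grip_force: 0.0
```

Call:
servo_tool([
  [[0.028,-0.029,0.01,0,0,-0.12,-1],[0.056,-0.058,0.02,0,0,-0.24,-1],[0.084,-0.087,0.03,0,0,-0.36,-1],[0.112,-0.117,0.04,0,0,-0.48,-1],[0.14,-0.146,0.05,0,0,-0.6,-1]],
])

```text
clock: 1.35
ee_pos: [0.428, 0.0285, 0.1438]
tcp_rot: [2.847, 1.329, -0.0]
contact_force: [1.1, -0.4, 1.0]
opening: 0.0856
grip_force: 0.0
```

```bash
python3 -c "
from h import *
to([.433,.034,.10],.909)"
```

```text
shift [0.0074 0.0003 0.0438] turn [ 0.      0.0003 -0.0357] F [ 1.1 -0.4  1. ] T [-0.07 -0.05  0.09] t 1.35 pos [0.428  0.0285 0.1438]
```

Call:
servo_tool([
  [[0.004,0,0.03,0,0,-0.036,-1],[0.007,0,0.06,0,0,-0.036,-1],[0.007,0,0.085,0,0,-0.036,-1],[0.007,0,0.105,0,0,-0.036,-1],[0.007,0,0.111,0,0,-0.036,-1]],
])

```text
clock: 1.77
ee_pos: [0.4291, 0.0318, 0.0304]
tcp_rot: [-2.824, -1.37, 0.009]
contact_force: [-0.9, -0.1, -1.1]
opening: 0.0852
grip_force: 0.0
```

```bash
python3 -c "
from h import *
to([.433,.034,.032],.909)
p,d=grab_frame('top');cv2.imwrite('pics/c2.png',cv2.resize(p[120:290,250:440,::-1],None,fx=4,fy=3.5))
p,d=grab_frame('side');cv2.imwrite('pics/s2.png',cv2.resize(p[150:310,240:420,::-1],None,fx=3.5,fy=3.5))
"
```

```text
shift [ 0.0041  0.0017 -0.0017] turn [-0.0047  0.0043 -0.0055] F [-0.9 -0.1 -1.1] T [-0.01  0.05 -0.01] t 1.7667 pos [0.4291 0.0318 0.0304]
```

View pics/s2.png

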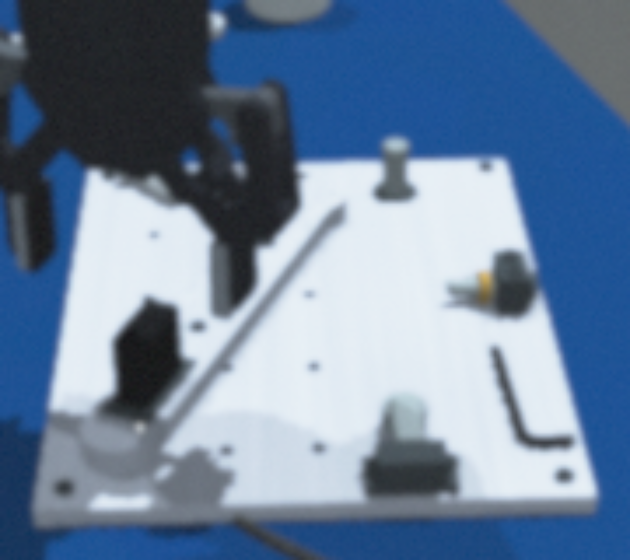

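View pics/c2.png

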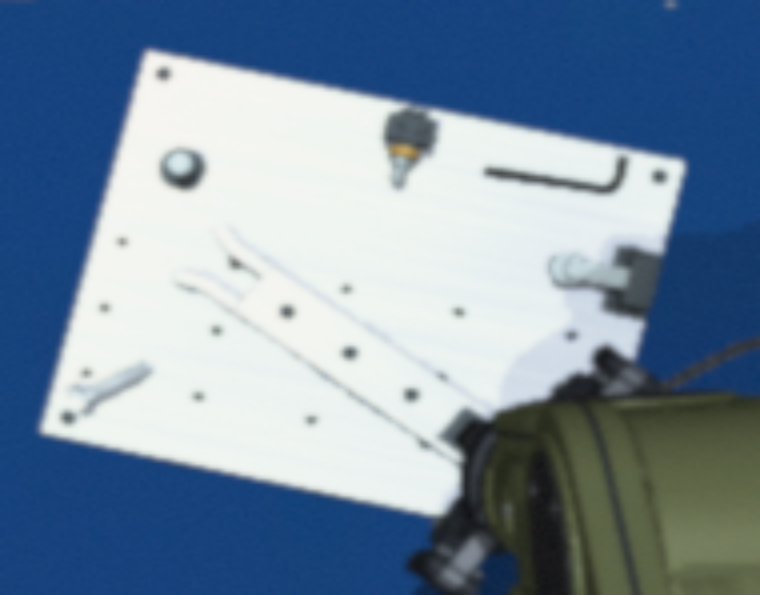

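```bash
python3 -c "
from h import *
s=lambda x,y:(240+x/3.5,150+y/3.5)
for z in(.03,.043,.055,.07): print(z,onz('side',[s(232,312),s(35,268)],z).round(3).tolist())
print(onz('side',[s(147,320)],.06))
o=get_obs();print(R.from_rotvec(o['tcp_rot']).as_matrix().round(3),o['ee_pos'],o['opening'],o['joint_positions'])"
```

```text
0.03 [[0.481, 0.073, 0.03], [0.397, 0.136, 0.03]]
0.043 [[0.477, 0.054, 0.043], [0.395, 0.115, 0.043]]
0.055 [[0.474, 0.037, 0.055], [0.394, 0.096, 0.055]]
0.07 [[0.469, 0.015, 0.07], [0.392, 0.072, 0.07]]
[[0.43528502 0.0336114  0.06      ]]
[[ 0.619  0.785 -0.004]
 [ 0.785 -0.619 -0.   ]
 [-0.002 -0.003 -1.   ]] [0.43072037 0.03167881 0.03229533] 0.08546808714465459 [ 7.34045410e-02  2.49125140e-01 -6.25816711e-01  6.99565453e-01
  1.41572132e-05  2.31217506e+00]
```

The top view shows the gripper over the handle at about (480,430), aligned along the bar. In the side view the fingertips at (232,312) and (35,268) look higher than expected, so I'll check them with depth.

```bash
python3 -c "
from h import *
p,d=grab_frame('side')
C=cloud('side',d)
s=lambda x,y:(int(240+x/3.5),int(150+y/3.5))
for q in[(225,280),(232,300),(236,308),(30,240),(35,258),(147,370),(165,350)]:
  u,v=s(*q);print(q,u,v,C[v,u].round(3),p[v,u])
# black/gripper points cloud near plate
b=(p.max(2)<110)&(d>0)
Q=C[b];Q=Q[(Q[:,0]>.33)&(Q[:,0]<.53)&(Q[:,1]>-.06)&(Q[:,1]<.14)&(Q[:,2]>.028)&(Q[:,2]<.12)]
for z0 in np.arange(.03,.12,.01):
  S=Q[(Q[:,2]>=z0)&(Q[:,2]<z0+.01)]
  y=(S[:,:2]-[.433,.034])@[.789,-.615]; 
  print(round(z0,2),len(S),np.histogram(y,np.arange(-.08,.09,.01))[0])
"
```

```text
(225, 280) 304 230 [ 0.462 -0.008  0.102] [ 89  96 103]
(232, 300) 306 235 [ 0.465 -0.004  0.091] [66 71 76]
(236, 308) 307 238 [ 0.466 -0.004  0.085] [148 160 176]
(30, 240) 248 218 [0.389 0.049 0.1  ] [60 65 68]
(35, 258) 250 223 [0.392 0.054 0.088] [31 34 39]
(147, 370) 282 255 [0.431 0.015 0.048] [24 23 25]
(165, 350) 287 250 [0.441 0.028 0.047] [28 27 28]
0.03 98 [ 0  0  0  0  0  0  0 14 73 10  0  0  0  0  0  0]
0.04 97 [ 0  0  0  0  0  0  0 16 69 12  0  0  0  0  0  0]
0.05 153 [  0   0   0   0   0   0   0  36 107  10   0   0   0   0   0   0]
0.06 53 [ 0  0  0  0  0  0  0 18 35  0  0  0  0  0  0  0]
0.07 0 [0 0 0 0 0 0 0 0 0 0 0 0 0 0 0 0]
0.08 41 [ 0  0  0 37  0  0  0  0  0  0  0  0  4  0  0  0]
0.09 119 [ 0  0 11 59  0  0  0  0  0  0  0  0 25 24  0  0]
0.1 140 [ 0  0 15 68  0  0  0  0  0  0  0  0 21 36  0  0]
0.11 150 [ 0  0 12 69  0  0  0  0  0  0  0  0 29 40  0  0]
```

Call:
servo_tool([
  [[0,0,0,0,0,0,-1],[0,0,0,0,0,0,-1]],
])

```text
clock: 2.08
ee_pos: [0.4339, 0.0317, 0.0348]
tcp_rot: [2.826, 1.369, 0.004]
contact_force: [-0.5, -0.0, 0.9]
opening: 0.0856
grip_force: 0.0
```

```bash
python3 -c "
from h import *
o=get_obs();print(o['clock'],o['ee_pos'],o['opening'],o['joint_velocities'].round(4))
p,d=grab_frame('side');print(get_obs()['clock'])
cv2.imwrite('pics/s3.png',np.vstack([cv2.resize(p[150:310,230:430,::-1],None,fx=3.5,fy=3.5)]))
C=cloud('side',d)
b=(p.max(2)<170)&(d>0)
Q=C[b];Q=Q[(Q[:,0]>.33)&(Q[:,0]<.53)&(Q[:,1]>-.06)&(Q[:,1]<.14)&(Q[:,2]>.028)&(Q[:,2]<.12)]
for z0 in np.arange(.03,.12,.01):
  S=Q[(Q[:,2]>=z0)&(Q[:,2]<z0+.01)]
  y=(S[:,:2]-[.433,.034])@[.789,-.615]; 
  print(round(z0,2),len(S),np.histogram(y,np.arange(-.08,.09,.01))[0])
"
```

```text
2.0833 [0.43393252 0.03174158 0.03480181] 0.0855873327020727 [-0.0019 -0.0015 -0.0021 -0.0027  0.0009  0.0001]
2.1333
0.03 98 [ 0  0  0  0  0  0  0 18 70 10  0  0  0  0  0  0]
0.04 107 [ 0  0  0  0  0  0  0 19 74 14  0  0  0  0  0  0]
0.05 180 [  0   0   0   0   0   0   0  47 119  14   0   0   0   0   0   0]
0.06 56 [ 0  0  0  0  0  0  0 29 27  0  0  0  0  0  0  0]
0.07 0 [0 0 0 0 0 0 0 0 0 0 0 0 0 0 0 0]
0.08 33 [ 0  0  0 24  0  0  0  0  0  0  0  0  5  4  0  0]
0.09 130 [ 0  0 11 63  0  0  0  0  0  0  0  0 20 36  0  0]
0.1 161 [ 0  0 12 73  0  0  0  0  0  0  0  0 19 57  0  0]
0.11 166 [ 0  0 14 68  0  0  0  0  0  0  0  0 18 66  0  0]
```

View pics/s3.png

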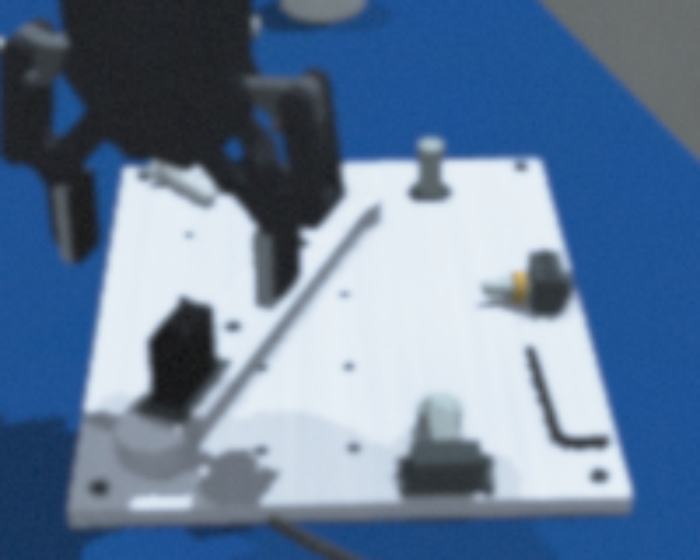

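The fingertips really are around z≈0.083, above the handle top at 0.06, although the TCP reads 0.035. I'll half-close the fingers in free air to see how far the tips move down.

Call:
servo_tool([
  [[0,0,0,0,0,0,0.4],[0,0,0,0,0,0,0.4],[0,0,0,0,0,0,0.4],[0,0,0,0,0,0,0.4],[0,0,0,0,0,0,0.4]],
])

```text
clock: 2.55
ee_pos: [0.4324, 0.0318, 0.0335]
tcp_rot: [2.827, 1.37, 0.0]
contact_force: [-0.4, -0.2, 0.5]
opening: 0.0261
grip_force: 0.0
```

```bash
cat >> h.py <<'E'
def tips():
    o=get_obs();print(o['clock'],o['ee_pos'].round(4),o['opening'].round(4),o['contact_force'].round(1))
    p,d=grab_frame('side');C=cloud('side',d)
    b=(p.max(2)<170)&(d>0)
    Q=C[b];Q=Q[(Q[:,0]>.33)&(Q[:,0]<.53)&(Q[:,1]>-.06)&(Q[:,1]<.14)&(Q[:,2]>.028)&(Q[:,2]<.12)]
    for z0 in np.arange(.03,.12,.005):
      S=Q[(Q[:,2]>=z0)&(Q[:,2]<z0+.005)]
      y=(S[:,:2]-[.433,.034])@[.789,-.615]; 
      print(z0.round(3),len(S),np.histogram(y,np.arange(-.08,.09,.01))[0])
    return p
E
python3 -c "
from h import *
tips()"
```

```text
Traceback (most recent call last):
  File "h.py", line 25, in tips
    o=get_obs();print(o['clock'],o['ee_pos'].round(4),o['opening'].round(4),o['contact_force'].round(1))
                                                      ^^^^^^^^^^^^^^^^^^
AttributeError: 'float' object has no attribute 'round'
```

```bash
sed -i "s/o\['opening'\].round(4)/o['opening']/" h.py; python3 -c "
from h import *
tips()"
```

```text
2.55 [0.4324 0.0318 0.0335] 0.02614968074096307 [-0.4 -0.2  0.5]
0.03 50 [ 0  0  0  0  0  0  0  9 35  6  0  0  0  0  0  0]
0.035 52 [ 0  0  0  0  0  0  0  9 33 10  0  0  0  0  0  0]
0.04 52 [ 0  0  0  0  0  0  0 11 31 10  0  0  0  0  0  0]
0.045 52 [ 0  0  0  0  0  0  0 10 36  6  0  0  0  0  0  0]
0.05 53 [ 0  0  0  0  0  0  0 10 35  8  0  0  0  0  0  0]
0.055 106 [ 0  0  0  0  0  0  0 41 60  5  0  0  0  0  0  0]
0.06 43 [ 0  0  0  0  0  0  0 21 22  0  0  0  0  0  0  0]
0.065 0 [0 0 0 0 0 0 0 0 0 0 0 0 0 0 0 0]
0.07 21 [ 0  0  0  0  0  0 12  0  0  4  5  0  0  0  0  0]
0.075 49 [ 0  0  0  0  0  1 29  0  0  9 10  0  0  0  0  0]
0.08 80 [ 0  0  0  0  0  7 33  0  0 13 27  0  0  0  0  0]
0.085 76 [ 0  0  0  0  0  7 32  0  0 11 26  0  0  0  0  0]
0.09 73 [ 0  0  0  0  0  6 33  0  0  9 25  0  0  0  0  0]
0.095 79 [ 0  0  0  0  0  9 31  0  0 12 27  0  0  0  0  0]
0.1 79 [ 0  0  0  0  0  6 34  0  0  9 30  0  0  0  0  0]
0.105 79 [ 0  0  0  0  0  3 47  0  0 10 19  0  0  0  0  0]
0.11 63 [ 0  0  0  0  3  7 27  0  0  4 18  4  0  0  0  0]
0.115 123 [ 0  0  0  5 14 18 40  0  0  6 27  8  5  0  0  0]
```

Call:
servo_tool([
  [[0,0.002,0,0,0,0,-0.1],[0,0.002,0,0,0,0,-0.1],[0,0.002,0.012,0,0,0,-0.1],[0,0.002,0.024,0,0,0,-0.1],[0,0.002,0.028,0,0,0,-0.1]],
])

```text
clock: 3.02
ee_pos: [0.4331, 0.0305, 0.0043]
tcp_rot: [-2.826, -1.37, 0.003]
contact_force: [-0.6, 0.6, 0.7]
opening: 0.0468
grip_force: 0.0
```

```bash
python3 -c "
from h import *
p=tips()
cv2.imwrite('pics/s4.png',np.vstack([cv2.resize(p[150:310,230:430,::-1],None,fx=3.5,fy=3.5)]))"
```

```text
3.0167 [0.4331 0.0305 0.0043] 0.046797169981995 [-0.6  0.6  0.7]
0.03 52 [ 0  0  0  0  0  0  0 11 36  5  0  0  0  0  0  0]
0.035 52 [ 0  0  0  0  0  0  0 11 34  7  0  0  0  0  0  0]
0.04 57 [ 0  0  0  0  0  5  0 11 32  8  0  1  0  0  0  0]
0.045 92 [ 0  0  0  0  0 22  0  9 41  6  6  8  0  0  0  0]
0.05 116 [ 0  0  0  0  6 26  0 11 40  5  6 22  0  0  0  0]
0.055 199 [ 0  0  0  0  4 34  0 36 79  6 10 29  1  0  0  0]
0.06 133 [ 0  0  0  0  6 30  0 27 35  0  7 27  1  0  0  0]
0.065 76 [ 0  0  0  0  7 32  0  0  0  0  4 33  0  0  0  0]
0.07 80 [ 0  0  0  0  8 30  0  0  0  0  6 35  1  0  0  0]
0.075 69 [ 0  0  0  0  7 29  1  0  0  0  8 23  1  0  0  0]
0.08 59 [ 0  0  0  0  1 38  0  0  0  0  4 15  1  0  0  0]
0.085 78 [ 0  0  0  7  8 31  0  0  0  0  4 19  8  1  0  0]
0.09 134 [ 0  0  3 18 13 34  0  0  0  0 10 33 12 11  0  0]
0.095 215 [ 0  0 10 40 16 25  2  0  0  0 16 51 20 35  0  0]
0.1 161 [ 0  0 23 44  3 11  7  0  0  0 12 27  4 27  3  0]
0.105 129 [ 0  0 19 26  0  4 16  0  0  0 10 27  2 20  5  0]
0.11 218 [ 0  1 14 29  0 16 17  2  1  2 50 51  1 21 13  0]
0.115 203 [ 0  0 16 42  0 12 16 18 14  7 33 13  0 14 18  0]
```

View pics/s4.png

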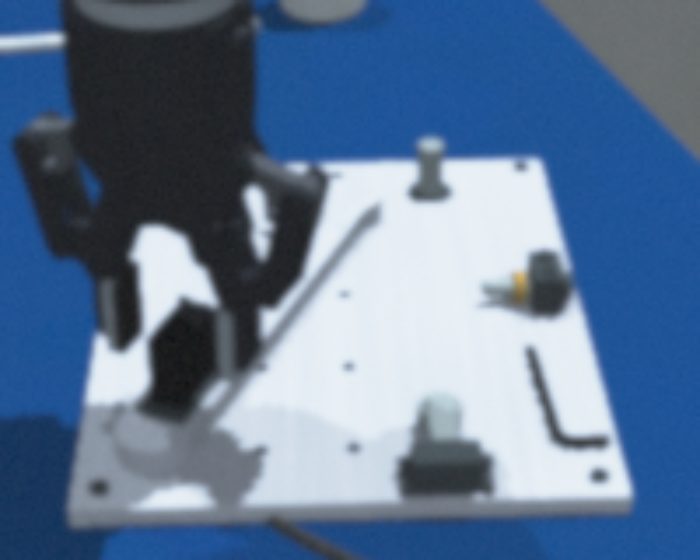

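The side view shows both fingers straddling the handle block at (182,360). I'll descend the last bit and close.

Call:
servo_tool([
  [[0.002,0,0.005,0,0,0,-0.1],[0.002,0,0.009,0,0,0,-0.1],[0.002,0,0.009,0,0,0,0.4],[0.002,0,0.009,0,0,0,0.7],[0.002,0,0.009,0,0,0,0.7]],
], force=60)

```text
clock: 3.48
ee_pos: [0.4353, 0.0323, -0.0033]
tcp_rot: [-2.827, -1.371, -0.0]
contact_force: [-0.1, -0.3, -2.1]
opening: 0.0171
grip_force: 58.5
```

Call:
servo_tool([
  [[0,0,0,0,0,0,0.9],[0,0,0,0,0,0,0.9],[0,0,0,0,0,0,0.9]],
], force=60)

```text
clock: 3.73
ee_pos: [0.4353, 0.0321, -0.0034]
tcp_rot: [2.827, 1.37, 0.001]
contact_force: [-1.0, 0.1, 0.6]
opening: 0.0172
grip_force: 58.9
```

```bash
python3 -c "
from h import *
tips();to([.5,.07,.0],.909)"
```

```text
3.7333 [ 0.4353  0.0321 -0.0034] 0.017184663358726284 [-1.   0.1  0.6]
0.03 37 [ 0  0  0  0  0  0  0  8 16 13  0  0  0  0  0  0]
0.035 42 [ 0  0  0  0  0  0  0  8 14 20  0  0  0  0  0  0]
0.04 69 [ 0  0  0  0  0  0  7 10 14 25 13  0  0  0  0  0]
0.045 75 [ 0  0  0  0  0  0  8 12 20 21 14  0  0  0  0  0]
0.05 80 [ 0  0  0  0  0  0 10 12 16 24 18  0  0  0  0  0]
0.055 123 [ 0  0  0  0  0  0  8 39 35 23 18  0  0  0  0  0]
0.06 122 [ 0  0  0  0  0  0 12 42 23 19 26  0  0  0  0  0]
0.065 67 [ 0  0  0  0  0  0  9 26  0 18 14  0  0  0  0  0]
0.07 63 [ 0  0  0  0  0  0 11 33  0  9 10  0  0  0  0  0]
0.075 77 [ 0  0  0  0  2  7 13 20  0  9 22  4  0  0  0  0]
0.08 140 [ 0  0  0  0 11 17 29 30  0 16 21 12  4  0  0  0]
0.085 192 [ 0  0  0  5 27 21 27 15  0 14 49 24 10  0  0  0]
0.09 136 [ 0  0  0 11 36  4 12 19  0 13 16  9 15  1  0  0]
0.095 135 [ 0  0  0 18 30  0  6 19  0  6 26  4 21  5  0  0]
0.1 168 [ 0  0  2 16 28  0 15 16  0 15 49  0 17 10  0  0]
0.105 163 [ 0  0  3 27 28  0 17 23  4 17 18  0 13 13  0  0]
0.11 168 [ 0  0 10 42  4  0 16 21 12 16 20  0  6 18  3  0]
0.115 174 [ 0  0 16 21  3  1 14 29 13 13 27  2  4 19 12  0]
shift [ 0.0697  0.0273 -0.0033] turn [ 0.0002 -0.0003 -0.0062] F [-1.   0.8  1.7] T [0.11 0.12 0.01] t 3.7833 pos [ 0.4354  0.0322 -0.0034]
```

Call:
servo_tool([
  [[0,0.006,0,0,0,0,0.9],[0,0.014,0,0,0,0,0.9],[0,0.022,0,0,0,0,0.9],[0,0.029,0,0,0,0,0.9],[0,0.029,0,0,0,0,0.9]],
])

```text
clock: 4.2
ee_pos: [0.4589, 0.0138, -0.0034]
tcp_rot: [2.827, 1.37, 0.001]
contact_force: [-0.5, 0.8, 2.2]
opening: 0.0169
grip_force: 59.3
```

```bash
python3 -c "
from h import *
to([.5,.07,.0],.909)
p,d=grab_frame('top');cv2.imwrite('pics/c3.png',cv2.resize(p[130:280,255:425,::-1],None,fx=4,fy=4,interpolation=cv2.INTER_CUBIC))"
```

```text
shift [ 0.0696 -0.0026 -0.0034] turn [ 0.0006 -0.0005 -0.0066] F [-0.5  0.8  2.2] T [ 0.07 -0.08  0.09] t 4.2 pos [ 0.4589  0.0138 -0.0034]
```

View pics/c3.png

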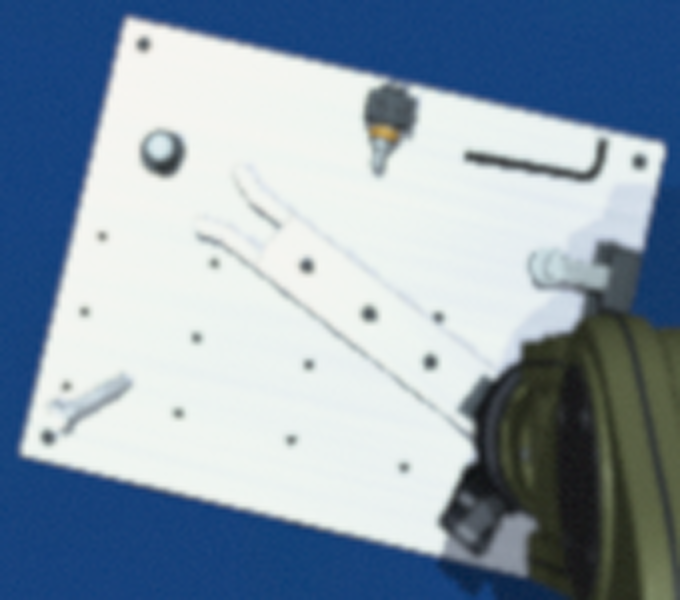

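The holes are now at (306,265), (369,314) and (430,361), the prong tips are near (240,172) and (199,222), and the post top is at (161,152). I'll compute the misalignment.

```bash
python3 -c "
from h import *
H0=onz('top',crop([(267,316),(330,362),(391,411)]),.024)
H=onz('top',crop([(306,265),(369,314),(430,361)]),.024)
T=onz('top',crop([(240,172),(199,222)]),.024).mean(0)
P=onz('top',crop([(161,152)]),.04)[0]
print((H-H0).round(4),np.diff(H,axis=0))
for S in (H[:,:2],np.vstack([H[:,:2],T[:2]])):
  l=cv2.fitLine(S.astype(np.float32),2,0,.001,.001).ravel()
  dr=l[:2] if l[0]>0 else -l[:2]
  for Q in(P[:2],np.array([.597,.1935])):
    v=Q-l[2:]; print('ang',np.arctan2(dr[1],dr[0]),'lat(tool y)',v@[dr[1],-dr[0]],'tip->post',(Q-T[:2])@dr, 'hole0->post',(Q-H[0,:2])@dr)
"
```

```text
[[ 0.0263 -0.0199  0.    ]
 [ 0.0247 -0.0199  0.    ]
 [ 0.0257 -0.0199  0.    ]] [[-0.02496992 -0.0323868   0.        ]
 [-0.02387718 -0.03126332  0.        ]]
ang 0.9162167 lat(tool y) -0.0006425802511232336 tip->post 0.036459168832959174 hole0->post 0.0930386988641336
ang 0.9162167 lat(tool y) 0.0013192107536817437 tip->post 0.037786408856222344 hole0->post 0.09436593888739678
ang 0.912973 lat(tool y) -0.0011112352929184325 tip->post 0.036455405611888377 hole0->post 0.09303602570321952
ang 0.912973 lat(tool y) 0.000846240148614306 tip->post 0.03778900210948073 hole0->post 0.09436962220081187
```

Call:
servo_tool([
  [[0.012,0,0,0,0,0,0.9],[0.024,0,0,0,0,0,0.9],[0.036,0,0,0,0,0,0.9],[0.045,0,0,0,0,0,0.9],[0.05,0,0,0,0,0,0.9]],
])

```text
clock: 4.67
ee_pos: [0.4892, 0.0533, -0.0034]
tcp_rot: [2.825, 1.37, -0.002]
contact_force: [-4.3, -5.6, 8.4]
opening: 0.017
grip_force: 59.9
```

Call:
servo_tool([
  [[0.003,0,0,0,0,0,0.9],[0.006,0,0,0,0,0,0.9],[0.008,0,0,0,0,0,0.9],[0.01,0,0,0,0,0,0.9]],
])

```text
clock: 5.0
ee_pos: [0.4941, 0.0601, -0.0034]
tcp_rot: [2.825, 1.369, -0.005]
contact_force: [-4.3, -5.7, 6.9]
opening: 0.0171
grip_force: 59.8
```

```bash
python3 -c "
from h import *
to([.5,.07,.0],.909)"
```

```text
shift [ 0.0114 -0.0015 -0.0035] turn [ 0.0008  0.0036 -0.0067] F [-4.3 -5.7  6.9] T [-1.06  0.59 -0.03] t 5.0 pos [ 0.4941  0.0601 -0.0034]
```

Call:
servo_tool([
  [[0.002,0,-0.0005,0,0,0,0.9],[0.003,0,-0.0005,0,0,0,0.9],[0.004,0,-0.0005,0,0,0,0.9]],
])

```text
clock: 5.25
ee_pos: [0.4972, 0.0644, -0.0034]
tcp_rot: [2.827, 1.371, -0.002]
contact_force: [-2.3, -2.1, 1.3]
opening: 0.0169
grip_force: 59.0
```

Call:
servo_tool([
  [[0.001,0,0,0,0,0,0.9],[0.002,0,0,0,0,0,0.9]],
])

```text
clock: 5.42
ee_pos: [0.4987, 0.0662, -0.0033]
tcp_rot: [-2.826, -1.37, 0.0]
contact_force: [-0.4, -1.7, -0.6]
opening: 0.0171
grip_force: 58.7
```

Call:
servo_tool([
  [[0.001,0,0,0,0,0,0.9],[0.001,0,0,0,0,0,0.9]],
])

```text
clock: 5.58
ee_pos: [0.4988, 0.0663, -0.0034]
tcp_rot: [2.827, 1.37, -0.003]
contact_force: [-1.8, -3.4, 1.3]
opening: 0.0168
grip_force: 59.0
```

Call:
servo_tool([
  [[0.001,0,0,0,0,0,0.9],[0.001,0,0,0,0,0,0.9]],
])

```text
clock: 5.75
ee_pos: [0.4987, 0.0663, -0.0034]
tcp_rot: [2.826, 1.369, -0.005]
contact_force: [-4.2, -5.1, 1.9]
opening: 0.0169
grip_force: 59.2
```

Call:
servo_tool([
  [[0.001,0,0,0,0,0,0.9],[0.001,0,0,0,0,0,0.9]],
])

```text
clock: 5.92
ee_pos: [0.4986, 0.0663, -0.0034]
tcp_rot: [2.825, 1.368, -0.007]
contact_force: [-5.2, -7.1, 3.6]
opening: 0.0171
grip_force: 59.4
```

Call:
servo_tool([
  [[0.001,0,0,0,0,0,0.9],[0.001,0,0,0,0,0,0.9]],
])

```text
clock: 6.08
ee_pos: [0.4986, 0.0663, -0.0034]
tcp_rot: [2.825, 1.367, -0.01]
contact_force: [-6.0, -10.2, 5.4]
opening: 0.0169
grip_force: 59.7
```

The fork is seated: the position stays fixed while the axial force rises to about 12 N. I'll swing about the post while pressing lightly along the bar.

Call:
servo_tool([
  [[-0.001,0.0048,0,0,0,-0.03,0.9],[-0.0007,0.0096,0,0,0,-0.06,0.9],[-0.0003,0.0144,0,0,0,-0.09,0.9],[0.0002,0.0192,0,0,0,-0.12,0.9],[0.0008,0.024,0,0,0,-0.15,0.9]],
])

```text
clock: 6.5
ee_pos: [0.5174, 0.0534, -0.0033]
tcp_rot: [-2.715, -1.578, 0.009]
contact_force: [-7.5, -5.4, 6.8]
opening: 0.0172
grip_force: 59.4
```

```bash
cat >> h.py <<'E'
def st(P=(.597,.1935)):
    o=get_obs();M=R.from_rotvec(o["tcp_rot"]).as_matrix();v=np.array(P)-o["ee_pos"][:2]
    a=np.arctan2(v[1],v[0]); F=M.T@o["contact_force"];T=M.T@o["torque"]
    print("dist %.4f barang %.4f toolyaw %.4f outofline %.4f"%(np.hypot(*v),a,np.arctan2(M[1,0],M[0,0]),np.pi/2-.228-a+0),"Ftool",F.round(1),"Ttool",T.round(2),o["clock"])
    print(" out-of-line:",(np.pi/2+.228)-a)
E
python3 -c "
from h import *
st()"
```

```text
dist 0.1611 barang 1.0539 toolyaw 1.0530 outofline 0.2889 Ftool [-8.4 -3.9 -6.7] Ttool [ 0.68 -1.5   0.22] 6.5
 out-of-line: 0.7449156738511742
```

Call:
servo_tool([
  [[0.0001,0.0048,0,0,0,-0.03,0.9],[0.0003,0.0096,0,0,0,-0.06,0.9],[0.0006,0.0144,0,0,0,-0.09,0.9],[0.0012,0.0192,0,0,0,-0.12,0.9],[0.0018,0.024,0,0,0,-0.15,0.9]],
])

```text
clock: 6.92
ee_pos: [0.5388, 0.0431, -0.0033]
tcp_rot: [-2.589, -1.777, 0.01]
contact_force: [-13.4, -3.7, 14.7]
opening: 0.0167
grip_force: 60.7
```

```bash
sed -i '/ out-of-line:/d' h.py; python3 -c "
from h import *
st()"
```

```text
dist 0.1613 barang 1.2017 toolyaw 1.2029 outofline 0.1411 Ftool [ -8.3 -11.2 -14.6] Ttool [ 2.28 -1.35  0.56] 6.9167
```

Call:
servo_tool([
  [[0,0.0016,-0.0005,0,0,-0.01,0.9],[0,0.0032,-0.001,0,0,-0.02,0.9],[0.0001,0.0048,-0.001,0,0,-0.03,0.9],[0.0001,0.0048,-0.001,0,0,-0.03,0.9]],
])

```text
clock: 7.25
ee_pos: [0.5439, 0.0412, -0.0032]
tcp_rot: [-2.564, -1.814, 0.01]
contact_force: [-3.5, -5.2, -0.5]
opening: 0.017
grip_force: 58.8
```

```bash
python3 -c "
from h import *
st()"
```

```text
dist 0.1613 barang 1.2352 toolyaw 1.2316 outofline 0.1076 Ftool [-6.1 -1.6  0.5] Ttool [ 0.53 -1.34  0.15] 7.25
```

Call:
servo_tool([
  [[0,0.0016,0,0,0,-0.01,0.9],[0,0.0032,0,0,0,-0.02,0.9],[0,0.0032,0,0,0,-0.02,0.9]],
])

```text
clock: 7.5
ee_pos: [0.5472, 0.0401, -0.0032]
tcp_rot: [-2.546, -1.84, 0.009]
contact_force: [-4.2, -6.0, -0.2]
opening: 0.017
grip_force: 58.8
```

```bash
python3 -c "
from h import *
st()"
```

```text
dist 0.1613 barang 1.2571 toolyaw 1.2519 outofline 0.0857 Ftool [-7.  -2.1  0.2] Ttool [ 0.47 -1.34  0.07] 7.5
```

Call:
servo_tool([
  [[0,0.0016,0,0,0,-0.01,0.9],[0,0.0032,0,0,0,-0.02,0.9],[0,0.0032,0,0,0,-0.02,0.9]],
])

```text
clock: 7.75
ee_pos: [0.5506, 0.0389, -0.0032]
tcp_rot: [2.527, 1.866, -0.009]
contact_force: [-3.8, -6.6, -1.5]
opening: 0.0168
grip_force: 58.7
```

```bash
python3 -c "
from h import *
st()"
```

```text
dist 0.1614 barang 1.2792 toolyaw 1.2721 outofline 0.0636 Ftool [-7.4 -1.7  1.5] Ttool [ 0.37 -1.38 -0.04] 7.75
```

Call:
servo_tool([
  [[0,0.0016,0,0,0,-0.01,0.9],[0,0.0024,0,0,0,-0.015,0.9],[0,0.0024,0,0,0,-0.015,0.9]],
])

```text
clock: 8.0
ee_pos: [0.5531, 0.0382, -0.0032]
tcp_rot: [2.513, 1.885, -0.008]
contact_force: [-3.4, -6.0, -2.4]
opening: 0.017
grip_force: 58.7
```

```bash
python3 -c "
from h import *
st()"
```

```text
dist 0.1613 barang 1.2952 toolyaw 1.2872 outofline 0.0476 Ftool [-6.7 -1.6  2.4] Ttool [ 0.21 -1.36 -0.19] 8.0
```

Call:
servo_tool([
  [[0,0.0008,0,0,0,-0.005,0.9],[0,0.0016,0,0,0,-0.01,0.9],[0,0.0016,0,0,0,-0.01,0.9]],
])

```text
clock: 8.25
ee_pos: [0.5548, 0.0378, -0.0032]
tcp_rot: [2.503, 1.898, -0.008]
contact_force: [-3.1, -6.5, -3.6]
opening: 0.017
grip_force: 58.7
```

```bash
python3 -c "
from h import *
st()"
```

```text
dist 0.1614 barang 1.3063 toolyaw 1.2973 outofline 0.0365 Ftool [-7.1 -1.2  3.7] Ttool [ 0.17 -1.32 -0.23] 8.25
```

Call:
servo_tool([
  [[0,0.0008,0.0005,0,0,-0.007,0.9],[0,0.0016,0.0005,0,0,-0.014,0.9],[0,0.0016,0.0005,0,0,-0.014,0.9]],
])

```text
clock: 8.5
ee_pos: [0.5572, 0.0371, -0.0032]
tcp_rot: [2.488, 1.914, -0.007]
contact_force: [-2.4, -7.8, -1.1]
opening: 0.0172
grip_force: 59.0
```

```bash
python3 -c "
from h import *
st()"
```

```text
dist 0.1614 barang 1.3218 toolyaw 1.3115 outofline 0.0210 Ftool [-8.1 -0.3  1.1] Ttool [ 0.04 -1.47 -0.22] 8.5
```

Call:
servo_tool([
  [[0,0.0008,0,0,0,-0.005,0.9],[0,0.0016,0,0,0,-0.012,0.9],[0,0.0016,0,0,0,-0.012,0.9]],
])

```text
clock: 8.75
ee_pos: [0.5592, 0.0366, -0.0032]
tcp_rot: [2.476, 1.929, -0.006]
contact_force: [-1.5, -7.5, -1.7]
opening: 0.0173
grip_force: 58.9
```

```bash
python3 -c "
from h import *
st()"
```

```text
dist 0.1614 barang 1.3346 toolyaw 1.3235 outofline 0.0082 Ftool [-7.6  0.4  1.8] Ttool [-0.12 -1.47 -0.28] 8.75
```

Call:
servo_tool([
  [[0,0.0008,0,0,0,-0.01,0.9],[0,0.0012,0,0,0,-0.02,0.9],[0,0.0012,0,0,0,-0.02,0.9]],
])

```text
clock: 9.0
ee_pos: [0.5617, 0.036, -0.0031]
tcp_rot: [2.456, 1.952, -0.004]
contact_force: [0.6, -7.6, -4.1]
opening: 0.0171
grip_force: 58.6
```

```bash
python3 -c "
from h import *
st()"
```

```text
dist 0.1614 barang 1.3505 toolyaw 1.3427 outofline -0.0077 Ftool [-7.3  2.3  4.1] Ttool [-0.56 -1.56 -0.07] 9.0
```

Call:
servo_tool([
  [[0,0.0008,0,0,0,-0.005,0.9],[0,0.001,0,0,0,-0.006,0.9],[0,0.001,0,0,0,-0.006,0.9]],
])

```text
clock: 9.25
ee_pos: [0.5626, 0.0358, -0.0032]
tcp_rot: [2.451, 1.959, -0.004]
contact_force: [0.5, -8.3, -4.2]
opening: 0.0173
grip_force: 58.6
```

```bash
python3 -c "
from h import *
st()"
```

```text
dist 0.1614 barang 1.3561 toolyaw 1.3484 outofline -0.0133 Ftool [-8.   2.3  4.2] Ttool [-0.57 -1.48 -0.1 ] 9.25
```

Call:
servo_tool([
  [[0,0.0008,0.0006,0,0,-0.005,0.9],[0,0.0012,0.0006,0,0,-0.0075,0.9],[0,0.0012,0.0006,0,0,-0.0075,0.9]],
])

```text
clock: 9.5
ee_pos: [0.5635, 0.0355, -0.0032]
tcp_rot: [2.444, 1.968, -0.004]
contact_force: [-1.1, -8.2, 1.6]
opening: 0.017
grip_force: 59.2
```

```bash
python3 -c "
from h import *
st()"
```

```text
dist 0.1615 barang 1.3616 toolyaw 1.3556 outofline -0.0188 Ftool [-8.2  0.7 -1.5] Ttool [-0.15 -1.59  0.12] 9.5
```

Call:
servo_tool([
  [[0,0.0008,0,0,0,-0.005,0.9],[0,0.001,0,0,0,-0.006,0.9],[0,0.001,0,0,0,-0.006,0.9]],
])

```text
clock: 9.75
ee_pos: [0.5639, 0.0354, -0.0033]
tcp_rot: [2.439, 1.975, -0.005]
contact_force: [-1.1, -8.7, 1.8]
opening: 0.0173
grip_force: 59.3
```

```bash
python3 -c "
from h import *
st()"
```

```text
dist 0.1615 barang 1.3646 toolyaw 1.3611 outofline -0.0218 Ftool [-8.8  0.7 -1.7] Ttool [ 0.08 -1.48  0.25] 9.75
```

Call:
servo_tool([
  [[0,0.0008,0,0,0,-0.005,0.9],[0,0.001,0,0,0,-0.006,0.9],[0,0.001,0,0,0,-0.006,0.9]],
])

```text
clock: 10.0
ee_pos: [0.5645, 0.0353, -0.0033]
tcp_rot: [2.434, 1.982, -0.006]
contact_force: [-4.0, -7.1, 2.4]
opening: 0.0167
grip_force: 59.4
```

```bash
python3 -c "
from h import *
st()"
```

```text
dist 0.1616 barang 1.3680 toolyaw 1.3667 outofline -0.0252 Ftool [-7.8 -2.5 -2.4] Ttool [ 0.19 -1.55  0.4 ] 10.0
```

Call:
servo_tool([
  [[0,0.0008,0,0,0,-0.005,0.9],[0,0.001,0,0,0,-0.006,0.9],[0,0.001,0,0,0,-0.006,0.9]],
])

```text
clock: 10.25
ee_pos: [0.565, 0.0351, -0.0033]
tcp_rot: [2.429, 1.989, -0.006]
contact_force: [-3.2, -7.1, 3.5]
opening: 0.0168
grip_force: 59.6
```

```bash
python3 -c "
from h import *
st()"
```

```text
dist 0.1616 barang 1.3715 toolyaw 1.3723 outofline -0.0287 Ftool [-7.6 -1.7 -3.4] Ttool [ 0.44 -1.48  0.57] 10.25
```

About 12–13 N is estimated at the stop, both from the moment and from the travel. I'll hold it there.

Call:
servo_tool([
  [[0,0.0002,0,0,0,-0.001,0.9],[0,0.0003,0,0,0,-0.001,0.9],[0,0.0003,0,0,0,-0.001,0.9],[0,0.0003,0,0,0,-0.001,0.9],[0,0.0003,0,0,0,-0.001,0.9]],
])

```text
clock: 10.67
ee_pos: [0.565, 0.0351, -0.0033]
tcp_rot: [2.428, 1.99, -0.007]
contact_force: [-4.0, -7.1, 3.6]
opening: 0.0173
grip_force: 59.6
```

```bash
python3 -c "
from h import *
st()"
```

```text
dist 0.1616 barang 1.3717 toolyaw 1.3732 outofline -0.0289 Ftool [-7.8 -2.6 -3.6] Ttool [ 0.46 -1.51  0.67] 10.6667
```

Call:
servo_tool([
  [[-0.0005,-0.0007,0,0,0,0.005,0.9],[-0.001,-0.0014,0,0,0,0.01,0.9],[-0.0014,-0.002,0,0,0,0.015,0.9],[-0.0018,-0.0025,0,0,0,0.018,0.9],[-0.0018,-0.0025,0,0,0,0.018,0.9]],
])

```text
clock: 11.08
ee_pos: [0.5638, 0.0356, -0.0033]
tcp_rot: [2.444, 1.972, -0.001]
contact_force: [-0.9, -4.8, -0.2]
opening: 0.0169
grip_force: 59.0
```

```bash
python3 -c "
from h import *
st()"
```

```text
dist 0.1614 barang 1.3633 toolyaw 1.3579 outofline -0.0205 Ftool [-4.8  0.1  0.2] Ttool [-0.02 -1.04  0.13] 11.0833
```

Call:
servo_tool([
  [[-0.001,0,0,0,0,0,0.9],[-0.001,0,0,0,0,0,0.4],[-0.001,0,0,0,0,0,0.2],[-0.001,0,0,0,0,0,-0.1],[-0.001,0,0,0,0,0,-0.1]],
])

```text
clock: 11.5
ee_pos: [0.564, 0.0358, -0.0029]
tcp_rot: [-2.444, -1.974, -0.002]
contact_force: [-0.0, 0.9, -0.5]
opening: 0.0475
grip_force: 0.0
```

```bash
python3 -c "
from h import *
st()"
```

```text
dist 0.1611 barang 1.3647 toolyaw 1.3589 outofline -0.0219 Ftool [ 0.9 -0.2  0.5] Ttool [0.06 0.05 0.04] 11.5
```

Call:
servo_tool([
  [[0,0,-0.01,0,0,0,-0.1],[0,0,-0.025,0,0,0,-0.1],[0,0,-0.045,0,0,0,-0.1],[0,0,-0.07,0,0,0,-0.1],[0,0,-0.1,0,0,0,-0.1]],
])

```text
clock: 11.92
ee_pos: [0.5623, 0.0353, 0.0975]
tcp_rot: [-2.443, -1.973, 0.002]
contact_force: [-0.2, -0.1, -0.8]
opening: 0.0468
grip_force: 0.0
```

Call:
servo_tool([
  [[-0.03,0,-0.03,0,0,0,-0.1],[-0.06,0,-0.05,0,0,0,-0.1],[-0.09,0,-0.05,0,0,0,-0.1],[-0.12,0,-0.05,0,0,0,-0.1],[-0.15,0,-0.05,0,0,0,-0.1]],
])

```text
clock: 12.33
ee_pos: [0.5322, -0.1125, 0.1487]
tcp_rot: [2.442, 1.973, 0.003]
contact_force: [0.5, 0.4, -0.3]
opening: 0.0468
grip_force: 0.0
```

```bash
python3 -c "
from h import *
p,d=grab_frame('top');cv2.imwrite('pics/c4.png',cv2.resize(p[130:280,255:425,::-1],None,fx=4,fy=4,interpolation=cv2.INTER_CUBIC))"
```

```text
(no output)
```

View pics/c4.png

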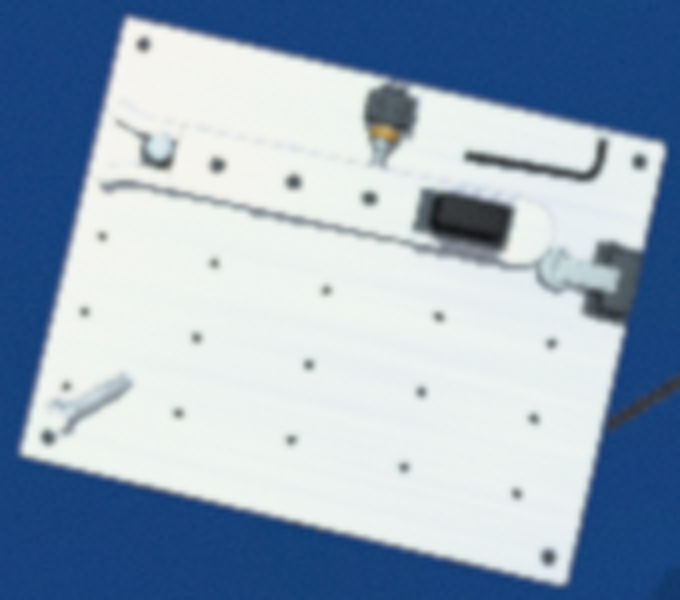

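The bar is in line, with the post in the slot bottom at (160,150), the stop tip touching at (380,163), the roller behind the round end at (555,268), and the bolt and key unmoved. I'll do a quick numeric check before handing in.

```bash
python3 -c "
from h import *
H=onz('top',crop([(217,165),(293,182),(369,198)]),.024);P=onz('top',crop([(161,152)]),.04)[0]
hd=onz('top',crop([(470,221)]),.06)[0]
v=P-H[0];e=H[2]-H[0];print(np.linalg.norm(v[:2]),np.pi/2-.228-np.arctan2(-e[1],-e[0]),np.linalg.norm((hd-P)[:2]),P,hd)
"
```

```text
0.028604610352998605 -0.018727997359503812 0.1581532776906872 [0.59463565 0.19364148 0.04      ] [0.55894727 0.03956748 0.06      ]
```

```bash
python3 -c "
from plant import *
print(get_obs()['contact_force'],sign_off())"
```

```text
the job is handed in; nothing more can be done
[-1.17707428 -4.39153889  0.39018904] None
```

The job is handed in: the fork measured home on the post, the bar about 0.02 rad from the line against the stop, and it was released after pressing at an estimated 14 N; the bolt and hex key look undisturbed, and sign-off returned no verdict.

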